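# Sweep the loose bottle caps into the dustpan

### The arm

A 6-joint arm with a two-finger parallel gripper is mounted at the origin on a cart in front of the work surface, level with it; the furniture and walls round the work are solid. World frame = base frame: x ahead of the robot, y to its left, z up, the work surface at z = 0. Lengths are in m, angles in rad, forces in N, time in s.
With the tool pointing down it reaches from about 0.325 to 0.775 m from the base axis. Payload 5.5 kg.
Tool frame: the origin (TCP) lies on the centre line of the jaws, within the pads' length; the fingertips stand 8 mm ahead of it and the grasp point (between the pads) lies 11 mm behind it (r.tcp_to_tips is the distance from the TCP to the fingertips, in m); z points along the fingers, y is the line along which they close (so a half turn about z gives the same grasp; the last joint's range is limited). The gripper opens to 85 mm and grips with 20 to 120 N. Pads are 22 mm wide; open, the fingers measure 114 mm over their backs; the gripper's body (76 mm by 85 mm) begins 54 mm behind the grasp point. The pads swing forward as they close: fully open they stand 13 mm farther back than shut.
Start: joints at [-1.406, 0.091, 1.231, -0, 1.82, -0.057], TCP at [0.132, -0.585, 0.239] pointing down, gripper open.
Joint ranges: [-2.87, 2.87], [-0.86, 2.18], [0.17, 2.46], [-1.51, 4.65], [0.06, 2.69], [-2.65, 2.65]. Speed limits (rad/s): [2.57, 2.57, 3.01, 3.14, 3.14, 3.14].

### API

Orientations are given as a unit quaternion [x, y, z, w].
In Python, from plant import r, snapshot, finder gives the robot as it stands. The module is installed in compiled form; this text tells all that it offers.
- The arm moves only by the tool step_arm, never from a script. Its argument "deltas" is a list that holds one entry, the list of rows, each a list of 7 numbers: the closure, from 0 (fully open) to 1 (shut), then the shift along the tool's x, y, z in m, then the turn, a rotation vector about the tool's x, y, z in degrees. In form: [[[grip, tx, ty, tz, wx, wy, wz], ...]]. A call has 1 to 8 rows; each row shifts and turns the commanded pose from where the row before left it, along the tool's axes as they then stand; what a row does not reach is not made up. A row lasts 1/10 s, in which the tool goes at most 50 mm and 8.59 degrees, less where a joint would pass 70% of its speed; a pose out of reach is approached as far as the arm can. A call is refused whole if a number of a shift passes 0.05 or a number of a turn 8.59, either way. A call with a gripper value outside its range is refused whole. The fingers move at their own pace and stop on an object; the grip force is fixed at half the most. Time passes only in rows, so rows that do not move let the fingers close. It gives the time, the measured TCP pose, the force, the opening and the grip force at its end, in the units of the state.
- r.get_obs(): the state, without advancing time (a new reading comes with each control period).
- snapshot(name): name is "scene" or "top" or "wrist"; returns a dict with "color" (480x640x3 uint8, blue, green, red), "range_z" (480x640 float32, m along the optical axis (not along the pixel's ray), 0 where there is no reading), "vfov" (degrees; the focal length in pixels is half the picture's height over the tangent of half this angle, whatever the lens; pixels are square), "cx", "cy" (the principal point, pixels), "R" (3x3) and "t" (3): a world point X has camera coordinates R X + t. Camera axes: x right, y down, z forward; pixel columns grow to the right and rows downward; lengths in m; the calibration is good to about 2 mm. A picture is of the moment at which its call begins.
- r.job_done(): hands the job in; it is judged then, once.
Trained networks look in a picture, given as the dict that the camera call returned (one of the last four; its "shot" number tells which), for a name from the list of things; names that differ only in an ending like _2 or _b are one class to them, and where a whole thing is asked for, a point or a joint stands for the part that bears it (a point fixed in the world has none). Each returns a list of dicts, best first, with "conf" (0 to 1); they miss things now and then, are a little off and sometimes report something else, mostly with a low value. They report only what shows in the picture. A call takes as long as a camera call. They do not tell look-alikes from the thing itself.
- finder.outline_of(thing, picture): "pixels" (480x640 bool, what is visible of it) and "position" ([row, column] in pixels, amid what is visible of it).
The state is a dict: "time": time; "joints": joint angles; "joint_velocities": joint speeds; "tau": joint torques, N m; "tool_pos": TCP position; "tcp_rot": TCP orientation; "wrist_force": force on the tool from outside, world axes, zero at the start; "torque": the same for the moment, N m; "gripper_width": finger opening in m; "gripper_force": force on a finger pad.
Only numpy, scipy, OpenCV 4.12 (cv2) and the standard library are available. Lean on these libraries where they do the work, as an engineer would, in place of code of your own. Each camera call takes 0.05 s, during which the arm holds its last target. There are 200 camera calls.

### The job

Sweep the three loose white screw caps across the worktop with the fingertips and over the lip of the dustpan, so that all three lie well inside it. Push them along the surface only: do not pick up or lift any cap, and leave the lemon that lies among the caps and the teaspoon where they are. Finish with the hand clear.

Things in the scene. Friction and masses are not known exactly. Their poses are not given: they have to be found in the camera images.
- dustpan: Grey hand dustpan, fast on the worktop at the left, 200 mm wide, 140 mm deep, plus a 100 mm handle behind. Its low open mouth faces to the robot's right. Origin: middle of the mouth's edge, on the worktop; its x axis is level and points from the mouth into the pan, z up. Inside, the side walls are at y = -96 and +96 mm, the back wall at x = 136 mm
- dustpan_in (a point): A point on the dustpan's floor, 85 mm in from the mouth's edge, midway between the side walls; same axes as the dustpan. The floor rises as a ramp from 0 to 4 mm over the first 35 mm, then is flat, 4 mm above the worktop. Walls 4 mm thick, 16 mm high beside the ramp, 34 mm farther in and at the back
- cap_1_center (a point): Middle of one of three equal loose white plastic screw caps (bottle caps), each a closed disc 38 mm across and 18 mm high, 15 g, lying top up on the worktop; the point is 9 mm above its underside, z along its axis
- cap_2_center (a point): Middle of the second white screw cap, the same as the first. Two of the caps start on the bare strip of worktop between the sink and the worktop's front edge (at x = 0.39 m), the other beyond the lemon, left of the sink. The sink's steel rim stands 3 mm proud of the worktop; its outer edges run along x = 0.49 m (front) and y = 0.29 m (left)
- cap_3_center (a point): Middle of the third white screw cap, the same as the first
- lemon: Loose lemon, a bystander among the caps, 67 mm long (its x axis), 54 mm thick and high, lying on the worktop; origin at the centre of its underside. Not to be moved
- teaspoon: Loose steel teaspoon, a bystander, 132 mm long (its x axis), 28 mm wide, 11 mm high, lying on the worktop; origin at the centre of its underside. Not to be moved
Mind the look-alikes: they are no part of the job. What is shaped like the part that bears cap_2_center but orange or pink is not meant.

How it is judged:
At the end, for the whole second after the job is handed in: All three caps lie at rest (under 20 mm/s) in the dustpan: each cap's centre at least 25 mm inside the mouth's edge (the whole cap past the edge), between the side walls and the back wall, and below the wall's top (34 mm) (x of cap_1_center in the frame of dustpan between 0.025 and 0.136 m and y of cap_1_center in the frame of dustpan between -0.096 and 0.096 m and z of each of cap_1_center, cap_2_center, cap_3_center in the frame of dustpan below 0.034 m and linear speed of each of cap_1, cap_2, cap_3 below 0.02 m/s and x of cap_2_center in the frame of dustpan between 0.025 and 0.136 m and y of cap_2_center in the frame of dustpan between -0.096 and 0.096 m and x of cap_3_center in the frame of dustpan between 0.025 and 0.136 m and y of cap_3_center in the frame of dustpan between -0.096 and 0.096 m); the robot touches nothing.
It fails at once if a cap is lifted: its centre rises more than 30 mm above the worktop (height (world z) of any of cap_1_center, cap_2_center, cap_3_center above 0.03 m).
It fails at once if the lemon or the teaspoon is moved more than 15 mm (distance of any of lemon, teaspoon from where it was at the start of the episode above 0.015 m).
It also fails if it takes over 72 s, if anything falls off the work surface, if the arm or the gripper's body presses on something with over 40 N, if the wrist force passes 120 N, or if a joint passes its speed limit or range.

## Working session

There is one attempt and no reset: what is moved stays moved. The work goes in short steps, Python scripts to look and compute and a tool call to move; the robot and the scene stay as the last step left them, time stands still between calls to the robot, and variables do not carry over. Pictures are saved under pics/ and viewed, at most 10 in all, crops included, and the job is handed in when it is done.

Besides the shell and the picture viewer there is one more tool, called after "Emit:" as a command line: name --argument value ..., lists and objects as JSON in quotes. step_arm: Moves the arm, as the interface text tells. Its arguments: {"type":"object","properties":{"deltas":{"type":"array","items":{"type":"array","items":{"type":"array","items":{"type":"number"}}}}},"required":["deltas"]}

```bash
mkdir -p pics; cat > h.py <<'E'
import numpy as np, cv2
from plant import r, snapshot, finder
def world(s,rows,cols):
    f=240/np.tan(np.radians(s["vfov"])/2); z=s["range_z"][rows,cols]
    P=np.stack([(cols-s["cx"])/f*z,(rows-s["cy"])/f*z,z],-1)
    return ((P-s["t"])@s["R"])[z>0]
def pix(s,X):
    f=240/np.tan(np.radians(s["vfov"])/2); c=s["R"]@np.array(X)+s["t"]
    return c[0]/c[2]*f+s["cx"],c[1]/c[2]*f+s["cy"]
E
python3 - <<'E'
from h import *
for n in ("top","scene"):
    s=snapshot(n); cv2.imwrite(f"pics/{n}0.png",s["color"])
    for t in ("cap_1_center","lemon","teaspoon","dustpan"):
        for d in finder.outline_of(t,s):
            m=d["pixels"]; a,b=np.nonzero(m); W=world(s,a,b)
            top=W[W[:,2]>np.percentile(W[:,2],90)-.004]
            print(n,t,round(d["conf"],2),np.round(d["position"]),len(a),"med",np.median(W,0).round(3),"top",((top.min(0)+top.max(0))/2).round(3),"ext",np.percentile(W,2,0).round(3),np.percentile(W,98,0).round(3),"bgr",s["color"][m].mean(0).round())
o=r.get_obs();print(o["tool_pos"],o["tcp_rot"],o["time"],r.tcp_to_tips)
E
```

```text
top cap_1_center 0.46 [288. 381.] 166 med [0.456 0.069 0.017] top [0.454 0.069 0.021] ext [0.438 0.051 0.009] [0.472 0.086 0.024] bgr [153. 178. 171.]
top lemon 0.58 [258. 278.] 408 med [0.527 0.332 0.046] top [0.529 0.332 0.054] ext [0.498 0.309 0.024] [0.558 0.356 0.056] bgr [ 28. 109. 128.]
top teaspoon 0.59 [299. 459.] 177 med [ 0.423 -0.133  0.005] top [ 0.421 -0.165  0.012] ext [ 0.409 -0.226 -0.003] [ 0.433 -0.108  0.014] bgr [124. 137. 131.]
top dustpan 0.87 [266. 206.] 4883 med [0.51  0.528 0.005] top [0.513 0.582 0.036] ext [ 0.417  0.449 -0.003] [0.611 0.664 0.037] bgr [77. 88. 93.]
top dustpan 0.33 [242. 273.] 172 med [0.576 0.352 0.017] top [0.575 0.353 0.021] ext [ 0.559  0.335 -0.   ] [0.595 0.371 0.024] bgr [151. 175. 169.]
scene cap_1_center 0.45 [256. 388.] 126 med [0.449 0.071 0.015] top [0.455 0.066 0.017] ext [0.436 0.051 0.001] [0.473 0.085 0.019] bgr [193. 214. 227.]
scene cap_1_center 0.26 [286. 230.] 2992 med [0.501 0.532 0.007] top [0.512 0.58  0.033] ext [ 0.411  0.447 -0.001] [0.615 0.678 0.034] bgr [118. 129. 137.]
scene lemon 0.83 [259. 296.] 309 med [0.513 0.341 0.037] top [0.525 0.332 0.05 ] ext [0.496 0.312 0.009] [0.538 0.357 0.052] bgr [ 86. 197. 221.]
scene dustpan 0.82 [287. 234.] 3006 med [0.501 0.532 0.007] top [0.513 0.58  0.032] ext [ 0.411  0.447 -0.001] [0.615 0.679 0.034] bgr [118. 129. 137.]
[ 0.13196739 -0.58531897  0.23923797] [ 9.93858865e-01  1.10655118e-01 -5.49646805e-06 -3.55283780e-05] 0.5 0.008
```

```bash
python3 - <<'E'
from h import *
c=cv2.imread("pics/top0.png")[200:340,130:510]
cv2.imwrite("pics/top0c.png",cv2.resize(c,None,fx=2.1,fy=2.1,interpolation=cv2.INTER_CUBIC))
E
```

```text
(no output)
```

View pics/top0c.png

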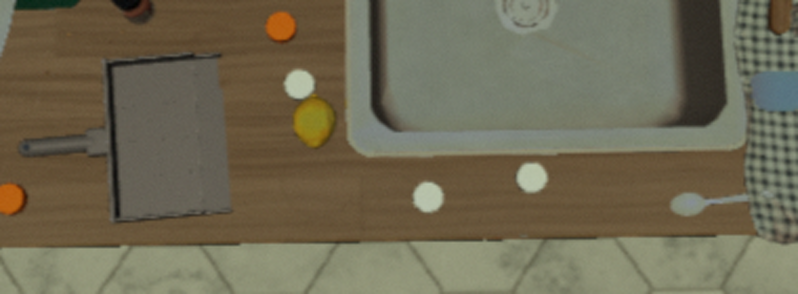

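View pics/scene0.png

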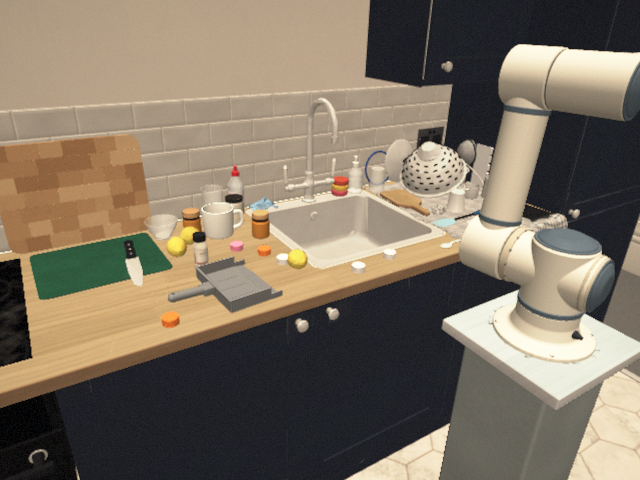

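The top picture (full-frame pixels, col/row) shows white caps at about (334,294), (383,284) and (272,240). The lemon is at (279,258) and the spoon at (459,297). Look-alikes are orange caps at (264,212) and (135,295), plus a pink one seen only in the scene view at (237,245). The three white ones match the description; next I measure them, with one close crop.

```bash
cat >> h.py <<'E'
def caps(s,show=True):
    hsv=cv2.cvtColor(s["color"],cv2.COLOR_BGR2HSV); out=[]
    a,b=np.mgrid[:480,:640]; f=240/np.tan(np.radians(s["vfov"])/2); z=s["range_z"]
    W=(np.stack([(b-s["cx"])/f*z,(a-s["cy"])/f*z,z],-1)-s["t"])@s["R"]
    m=(z>0)&(W[...,2]>.011)&(W[...,2]<.03)&(hsv[...,1]<70)&(hsv[...,2]>140)&(W[...,0]>.39)&(W[...,0]<.65)&(W[...,1]>-.05)&(W[...,1]<.63)
    n,l,st,_=cv2.connectedComponentsWithStats(m.astype(np.uint8))
    for i in range(1,n):
        if st[i,4]>40:
            P=W[l==i]; out.append(((P.min(0)+P.max(0))/2).round(4)); 
            if show: print("cap",out[-1],"mean",P.mean(0).round(4),"size",(np.ptp(P,0)).round(3),st[i])
    return W
E
python3 - <<'E'
from h import *
s=snapshot("top"); W=caps(s)
hsv=cv2.cvtColor(s["color"],cv2.COLOR_BGR2HSV)
m=(hsv[...,1]>150)&(hsv[...,0]>20)&(hsv[...,0]<35)&(W[...,2]>.005)&(W[...,2]<.07)&(abs(W[...,0]-.53)<.06)&(abs(W[...,1]-.33)<.06)
print("lemon",W[m].min(0),W[m].max(0))
# dustpan side walls / back wall tops
H=(W[...,2]>.028)&(W[...,2]<.04)&(W[...,0]>.39)&(W[...,0]<.64)&(W[...,1]>.4)&(W[...,1]<.64)
P=W[H]
for nm,q in (("near",P[P[:,0]<.44]),("far",P[P[:,0]>.59]),("back",P[(P[:,1]>.57)&(P[:,0]>.45)&(P[:,0]<.58)])):
    print(nm,len(q),q.min(0).round(3),q.max(0).round(3),q.mean(0).round(3), np.polyfit(q[:,1],q[:,0],1).round(3) if nm!="back" else np.polyfit(q[:,0],q[:,1],1).round(3))
c=s["color"][225:310,260:400]; cv2.imwrite("pics/crop1.png",cv2.resize(c,None,fx=5.5,fy=5.5,interpolation=cv2.INTER_CUBIC))
# tall things near path
T=(W[...,2]>.06)&(W[...,0]>.3)&(W[...,0]<.68)&(W[...,1]>-.5)&(W[...,1]<.66)
print("tall",T.sum(),W[T].min(0) if T.any() else "",W[T].max(0) if T.any() else "")
E
```

```text
cap [0.5776 0.3529 0.0192] mean [0.5768 0.3524 0.0177] size [0.035 0.035 0.016] [265 233  14  14 143]
cap [0.4549 0.0677 0.0184] mean [0.4553 0.0673 0.0178] size [0.034 0.035 0.014] [376 278  14  14 147]
cap [0.4339 0.1944 0.0181] mean [0.4342 0.1949 0.0179] size [0.034 0.034 0.013] [327 287  14  14 157]
lemon [0.49545419 0.30733264 0.02212941] [0.56114485 0.35869006 0.05997813]
near 103 [0.408 0.469 0.028] [0.439 0.581 0.04 ] [0.418 0.538 0.034] [0.033 0.401]
far 98 [0.591 0.486 0.028] [0.617 0.595 0.04 ] [0.608 0.55  0.034] [-0.138  0.684]
back 322 [0.451 0.577 0.028] [0.579 0.64  0.04 ] [0.511 0.6   0.033] [-0.028  0.614]
tall 2885 [ 0.35105957 -0.47484699  0.06000301] [0.6799453  0.57209783 1.40374732]
```

View pics/crop1.png

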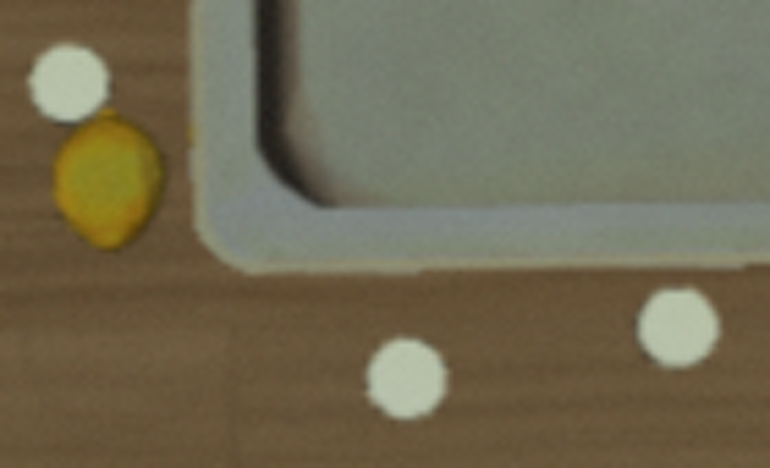

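The close crop confirms three plain white caps at pixels (272,240), (334,294) and (383,284), with the lemon beside the first one. I turn the tool so its x axis points along world +y, then approach.

Emit:
step_arm --deltas '[[[0.75,0,0,0,0,0,-8.59],[0.75,0,0,0,0,0,-8.59],[0.75,0,0,0,0,0,-8.59],[0.75,0,0,0,0,0,-8.59],[0.75,0,0,0,0,0,-8.59],[0.75,0,0,0,0,0,-8.59],[0.75,0,0,0,0,0,-8.59],[0.75,0,0,0,0,0,-8.59]]]'

```text
time: 1.35
tool_pos: [0.132, -0.5853, 0.2393]
tcp_rot: [0.756, 0.655, -0.0, 0.0]
wrist_force: [0.2, 0.7, 0.3]
gripper_width: 0.0212
gripper_force: 0.0
```

Emit:
step_arm --deltas '[[[0.75,0,0,0,0,0,-8.58],[0.75,0.045,0.02,0,0,0,0],[0.75,0.045,0.02,0,0,0,0],[0.75,0.045,0.02,0,0,0,0],[0.75,0.045,0.02,0,0,0,0],[0.75,0.045,0.02,0,0,0,0],[0.75,0.045,0.02,0,0,0,0],[0.75,0.045,0.02,0,0,0,0]]]'

```text
time: 2.15
tool_pos: [0.2722, -0.2685, 0.2395]
tcp_rot: [0.707, 0.707, 0.0, 0.001]
wrist_force: [1.3, -0.8, 0.3]
gripper_width: 0.0218
gripper_force: 0.0
```

Emit:
step_arm --deltas '[[[0.75,0.045,0.02,0.01,0,0,0],[0.75,0.045,0.02,0.01,0,0,0],[0.75,0.045,0.02,0.01,0,0,0],[0.75,0.045,0.02,0.01,0,0,0],[0.75,0.045,0.02,0.01,0,0,0],[0.75,0.045,0.02,0.01,0,0,0],[0.75,0.045,0.02,0.01,0,0,0],[0.75,0.045,0.02,0.01,0,0,0]]]'

```text
time: 2.95
tool_pos: [0.4315, 0.0902, 0.1597]
tcp_rot: [0.707, 0.707, 0.001, 0.001]
wrist_force: [1.3, -1.2, 0.7]
gripper_width: 0.0215
gripper_force: 0.0
```

Emit:
step_arm --deltas '[[[0.75,0.03,0.002,0.03,0,0,0],[0.75,0.02,0,0.03,0,0,0],[0.75,0,0,0.03,0,0,0],[0.75,0,0,0.02,0,0,0],[0.75,0,0,0.01,0,0,0],[0.75,0,0,0,0,0,0]]]'

```text
time: 3.55
tool_pos: [0.4323, 0.1377, 0.0385]
tcp_rot: [0.707, 0.707, -0.001, -0.001]
wrist_force: [-0.6, -0.5, -0.1]
gripper_width: 0.0214
gripper_force: 0.0
```

Emit:
step_arm --deltas '[[[0.75,0,0.002,0.02,0,0,0],[0.75,0,0,0.006,0,0,0],[0.75,0.01,0,0,0,0,0],[0.75,0.01,0,0,0,0,0],[0.75,0.01,0,0,0,0,0],[0.75,0.01,0,0,0,0,0],[0.75,0.012,0.001,0,0,0,0],[0.75,0.012,0.001,0,0,0,0]]]'

```text
time: 4.35
tool_pos: [0.4372, 0.2032, 0.0139]
tcp_rot: [0.707, 0.707, 0.0, 0.0]
wrist_force: [0.5, 0.0, 0.2]
gripper_width: 0.0213
gripper_force: 0.1
```

```bash
python3 - <<'E'
from h import *
s=snapshot("top"); W=caps(s); print(r.get_obs()["tool_pos"])
w=snapshot("wrist"); a=np.concatenate([cv2.resize(s["color"][220:320,240:400],(640,400)),cv2.resize(w["color"],(267,200))[:, :0].repeat(1,0)[:0].reshape(0,640,3) if 0 else np.zeros((0,640,3),np.uint8)])
cv2.imwrite("pics/a1.png",np.hstack([cv2.resize(a,(400,250)),cv2.resize(w["color"],(333,250))]))
E
```

```text
cap [0.5775 0.3532 0.0181] mean [0.5766 0.3521 0.0179] size [0.035 0.034 0.013] [265 233  14  14 145]
cap [0.4559 0.0674 0.0193] mean [0.4556 0.0671 0.0182] size [0.032 0.034 0.014] [376 278  14  13 146]
[0.43721439 0.20460218 0.01393416]
```

View pics/a1.png

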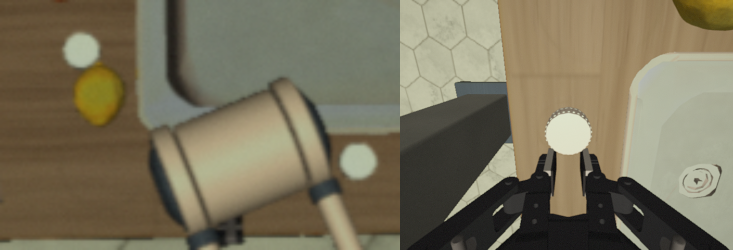

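The wrist view shows cap A seated between the two fingertips, and the hand is clear of the lemon. I keep pushing.

Emit:
step_arm --deltas '[[[0.75,0.014,0.001,0,0,0,0],[0.75,0.014,0.001,0,0,0,0],[0.75,0.014,0.001,0,0,0,0],[0.75,0.014,0.001,0,0,0,0],[0.75,0.014,0.001,0,0,0,0],[0.75,0.014,0.001,0,0,0,0],[0.75,0.014,0.001,0,0,0,0],[0.75,0.014,0.001,0,0,0,0]]]'

```text
time: 5.25
tool_pos: [0.4451, 0.3152, 0.0136]
tcp_rot: [0.707, 0.707, -0.0, -0.0]
wrist_force: [-0.3, -0.7, 0.2]
gripper_width: 0.0212
gripper_force: 0.1
```

Emit:
step_arm --deltas '[[[0.75,0.014,0.001,0,0,0,0],[0.75,0.014,0.001,0,0,0,0],[0.75,0.014,0.001,0,0,0,0],[0.75,0.014,0.001,0,0,0,0],[0.75,0.014,0.001,0,0,0,0],[0.75,0.014,0.001,0,0,0,0],[0.75,0.014,0.001,0,0,0,0],[0.75,0.014,0.001,0,0,0,0]]]'

```text
time: 6.05
tool_pos: [0.4531, 0.4271, 0.0136]
tcp_rot: [0.707, 0.707, -0.0, 0.0]
wrist_force: [0.3, 0.2, -0.6]
gripper_width: 0.0214
gripper_force: 0.1
```

```bash
python3 - <<'E'
from h import *
w=snapshot("wrist"); cv2.imwrite("pics/a2.png",cv2.resize(w["color"],(480,360))); print(r.get_obs()["tool_pos"]); caps(snapshot("top"))
E
```

```text
[0.45294119 0.42891017 0.013735  ]
cap [0.5772 0.3533 0.0187] mean [0.5767 0.3525 0.0182] size [0.036 0.034 0.015] [265 233  14  14 143]
cap [0.4549 0.0674 0.019 ] mean [0.4555 0.067  0.0181] size [0.034 0.035 0.014] [376 278  14  14 149]
```

View pics/a2.png

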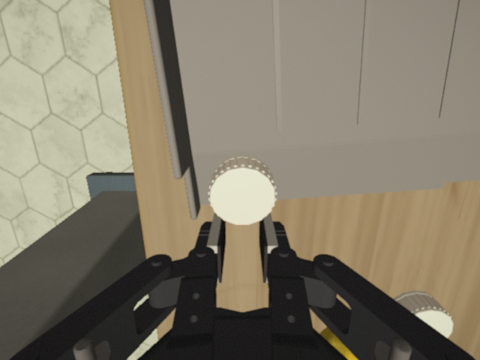

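Cap A is on the ramp and well clear of the near side wall, so I push it deep into the pan.

Emit:
step_arm --deltas '[[[0.75,0.013,0.001,-0.001,0,0,0],[0.75,0.013,0.001,-0.001,0,0,0],[0.75,0.013,0.001,0,0,0,0],[0.75,0.013,0.001,0,0,0,0],[0.75,0.013,0.001,0,0,0,0],[0.75,0.013,0.001,0,0,0,0],[0.75,0.013,0.001,0,0,0,0],[0.75,0.008,0,0,0,0,0]]]'

```text
time: 6.95
tool_pos: [0.4601, 0.5259, 0.0157]
tcp_rot: [0.707, 0.707, 0.0, -0.0]
wrist_force: [0.0, -0.3, 0.9]
gripper_width: 0.0212
gripper_force: 0.1
```

Emit:
step_arm --deltas '[[[0.75,0.003,0,0,0,0,0],[0.75,0,0,0,0,0,0],[0.75,-0.02,0,0,0,0,0],[0.75,-0.03,0,-0.03,0,0,0],[0.75,-0.03,0,-0.04,0,0,0],[0.75,-0.04,0,-0.02,0,0,0],[0.75,-0.048,0,0,0,0,0],[0.75,-0.048,0,0,0,0,0]]]'

```text
time: 7.75
tool_pos: [0.4603, 0.3102, 0.1072]
tcp_rot: [0.707, 0.707, 0.001, 0.001]
wrist_force: [-0.0, -0.4, -0.5]
gripper_width: 0.0212
gripper_force: 0.0
```

Emit:
step_arm --deltas '[[[0.75,-0.048,0,0,0,0,0],[0.75,-0.048,0,0,0,0,0],[0.75,-0.048,0,0,0,0,0],[0.75,-0.048,0,0,0,0,0],[0.75,-0.048,0,0,0,0,0],[0.75,-0.048,0,0,0,0,0],[0.75,0,0,0,0,0,0]]]'

```text
time: 8.45
tool_pos: [0.4597, 0.0185, 0.1059]
tcp_rot: [0.71, 0.704, -0.001, 0.001]
wrist_force: [-0.2, 0.6, -0.1]
gripper_width: 0.021
gripper_force: 0.0
```

```bash
python3 - <<'E'
from h import *
caps(snapshot("top")); print(r.get_obs()["tool_pos"])
E
```

```text
cap [0.5772 0.3531 0.0188] mean [0.5766 0.3522 0.0181] size [0.036 0.034 0.015] [265 233  14  14 144]
cap [0.4548 0.0674 0.0187] mean [0.4554 0.0673 0.0179] size [0.034 0.034 0.015] [376 278  14  14 147]
cap [0.4582 0.5552 0.0224] mean [0.4582 0.5551 0.0225] size [0.034 0.034 0.013] [187 280  14  14 150]
[0.45979971 0.02108103 0.10585431]
```

Emit:
step_arm --deltas '[[[0.75,-0.008,-0.005,0.03,0,0,0],[0.75,0,0,0.03,0,0,0],[0.75,0,0,0.02,0,0,0],[0.75,0,0,0.012,0,0,0],[0.75,0,0,0,0,0,0],[0.75,0.012,0,0,0,0,0],[0.75,0.012,0,0,0,0,0],[0.75,0.012,0,0,0,0,0]]]'

```text
time: 9.3
tool_pos: [0.456, 0.0534, 0.0151]
tcp_rot: [0.707, 0.707, 0.001, 0.001]
wrist_force: [-0.5, -0.4, 0.1]
gripper_width: 0.0213
gripper_force: 0.1
```

Emit:
step_arm --deltas '[[[0.75,0.014,-0.001,0,0,0,0],[0.75,0.014,-0.001,0,0,0,0],[0.75,0.014,-0.001,0,0,0,0],[0.75,0.014,-0.001,0,0,0,0],[0.75,0.014,-0.001,0,0,0,0],[0.75,0.014,-0.001,0,0,0,0],[0.75,0.014,-0.001,0,0,0,0],[0.75,0.014,-0.001,0,0,0,0]]]'

```text
time: 10.1
tool_pos: [0.4471, 0.1653, 0.014]
tcp_rot: [0.707, 0.707, 0.0, 0.0]
wrist_force: [0.3, 0.3, 0.4]
gripper_width: 0.0212
gripper_force: 0.1
```

```bash
python3 - <<'E'
from h import *
w=snapshot("wrist"); cv2.imwrite("pics/b1.png",cv2.resize(w["color"],(480,360))); print(r.get_obs()["tool_pos"])
E
```

```text
[0.44684524 0.16693552 0.01394247]
```

View pics/b1.png

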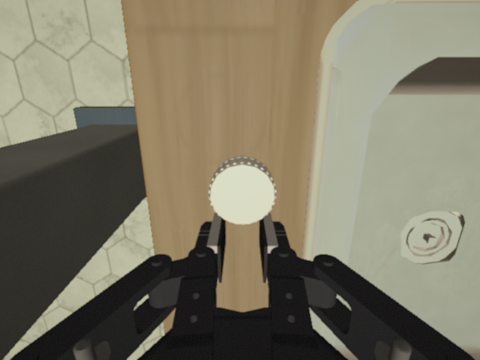

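Cap B is seated between the fingertips at pixel (242,193), and the rim is clear. I push it along.

Emit:
step_arm --deltas '[[[0.75,0.015,0,0,0,0,0],[0.75,0.015,0,0,0,0,0],[0.75,0.015,0,0,0,0,0],[0.75,0.015,0,0,0,0,0],[0.75,0.015,0,0,0,0,0],[0.75,0.015,0,0,0,0,0],[0.75,0.015,0,0,0,0,0],[0.75,0.015,0,0,0,0,0]]]'

```text
time: 10.95
tool_pos: [0.447, 0.2853, 0.0136]
tcp_rot: [0.707, 0.707, -0.0, -0.0]
wrist_force: [-0.4, 0.1, 0.8]
gripper_width: 0.0217
gripper_force: 0.1
```

Emit:
step_arm --deltas '[[[0.75,0.015,0,0,0,0,0],[0.75,0.015,0,0,0,0,0],[0.75,0.015,0,0,0,0,0],[0.75,0.015,0.001,0,0,0,0],[0.75,0.015,0.001,0,0,0,0],[0.75,0.015,0.001,0,0,0,0],[0.75,0.015,0.001,0,0,0,0],[0.75,0.015,0.001,0,0,0,0]]]'

```text
time: 11.75
tool_pos: [0.4521, 0.4052, 0.0136]
tcp_rot: [0.707, 0.707, -0.0, 0.0]
wrist_force: [-0.8, -0.4, 0.5]
gripper_width: 0.0209
gripper_force: 0.1
```

Emit:
step_arm --deltas '[[[0.75,0.012,0.001,-0.001,0,0,0],[0.75,0.012,0.001,-0.001,0,0,0],[0.75,0.012,0.002,0,0,0,0],[0.75,0.012,0.002,0,0,0,0],[0.75,0.012,0.002,0,0,0,0],[0.75,0.01,0.002,0,0,0,0],[0.75,0.005,0,0,0,0,0],[0.75,0,0,0,0,0,0]]]'

```text
time: 12.55
tool_pos: [0.4619, 0.4795, 0.0155]
tcp_rot: [0.707, 0.707, -0.0, -0.0]
wrist_force: [-0.7, -0.4, -0.2]
gripper_width: 0.0216
gripper_force: 0.0
```

Emit:
step_arm --deltas '[[[0.75,-0.01,0,0,0,0,0],[0.75,-0.02,0,0,0,0,0],[0.75,-0.02,0,-0.03,0,0,0],[0.9,-0.02,0,-0.05,0,0,0],[1,0,0,-0.05,0,0,0],[1,0,0,0,0,0,0]]]'

```text
time: 13.15
tool_pos: [0.465, 0.4108, 0.1524]
tcp_rot: [0.708, 0.707, 0.007, 0.001]
wrist_force: [0.8, 0.6, 1.1]
gripper_width: 0.0002
gripper_force: 0.0
```

```bash
python3 - <<'E'
from h import *
s=snapshot("top");W=caps(s); print(r.get_obs()["tool_pos"])
w=snapshot("wrist"); cv2.imwrite("pics/c0.png",np.hstack([cv2.resize(w["color"],(440,330)),cv2.resize(s["color"][200:320,180:300],(330,330))]))
f=lambda P: print("lemon",P.min(0),P.max(0))
hsv=cv2.cvtColor(s["color"],cv2.COLOR_BGR2HSV)
m=(hsv[...,1]>150)&(hsv[...,0]>20)&(hsv[...,0]<35)&(W[...,2]>.005)&(W[...,2]<.07)&(abs(W[...,0]-.53)<.06)&(abs(W[...,1]-.33)<.06)
if m.any(): f(W[m])
E
```

```text
cap [0.5775 0.352  0.0187] mean [0.5766 0.352  0.0181] size [0.035 0.032 0.013] [266 233  13  14 143]
[0.46400906 0.41041994 0.14827014]
lemon [0.495607   0.3071371  0.02528449] [0.56050473 0.3594312  0.05896232]
```

View pics/c0.png

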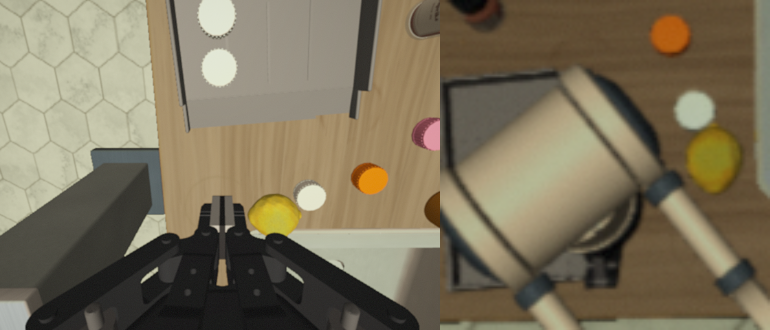

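Caps A and B lie in the pan; the lemon and the third cap haven't moved. For cap C I turn the hand 90° so the shut fingers present their narrow side next to the lemon.

Emit:
step_arm --deltas '[[[1,0,0,0,0,0,-8.5],[1,0,0,0,0,0,-8.5],[1,0,0,0,0,0,-8.5],[1,0,0,0,0,0,-8.5],[1,0,0,0,0,0,-8.5],[1,0,0,0,0,0,-8.5],[1,0,0,0,0,0,-8.5],[1,0,0,0,0,0,-8.5]]]'

```text
time: 14.05
tool_pos: [0.4612, 0.4093, 0.1393]
tcp_rot: [0.188, 0.982, -0.002, -0.001]
wrist_force: [-0.3, -0.0, 0.8]
gripper_width: 0.0004
gripper_force: 0.0
```

Emit:
step_arm --deltas '[[[1,0,0,0,0,0,-8],[1,0,0,0,0,0,-8],[1,0,0,0,0,0,-6],[1,-0.03,-0.03,0,0,0,0],[1,-0.03,-0.03,0,0,0,0],[1,-0.03,-0.03,0,0,0,0],[1,-0.02,-0.02,0,0,0,0],[1,0,0,0,0,0,0]]]'

```text
time: 14.85
tool_pos: [0.5734, 0.2963, 0.1391]
tcp_rot: [0.002, 1.0, -0.002, -0.002]
wrist_force: [0.1, 0.4, 0.5]
gripper_width: 0.0005
gripper_force: 0.0
```

```bash
python3 - <<'E'
from h import *
s=snapshot("top");W=caps(s); print(r.get_obs()["tool_pos"],r.get_obs()["tcp_rot"])
w=snapshot("scene"); caps(w)
E
```

```text
cap [0.4598 0.5079 0.0227] mean [0.4603 0.507  0.0226] size [0.034 0.034 0.014] [205 279  14  14 154]
cap [0.4581 0.5547 0.0223] mean [0.4581 0.555  0.0225] size [0.034 0.034 0.013] [187 280  14  14 150]
[0.57214976 0.29812988 0.13931121] [ 1.53160049e-03  9.99996503e-01 -9.37994085e-04 -1.94134993e-03]
cap [0.5773 0.352  0.0158] mean [0.5751 0.3544 0.0163] size [0.039 0.034 0.008] [277 254  11   8  73]
cap [0.4615 0.5053 0.0178] mean [0.4574 0.5068 0.0198] size [0.037 0.038 0.013] [243 285  15  10 125]
cap [0.4575 0.5506 0.0192] mean [0.4557 0.5515 0.0204] size [0.038 0.034 0.009] [225 290  15  10 108]
```

Emit:
step_arm --deltas '[[[1,-0.006,0.006,0.03,0,0,0],[1,0,0,0.03,0,0,0],[1,0,0,0.03,0,0,0],[1,0,0,0.02,0,0,0],[1,0,0,0,0,0,0],[1,0,0,0,0,0,0]]]'

```text
time: 15.55
tool_pos: [0.577, 0.3071, 0.0318]
tcp_rot: [-0.001, 1.0, -0.0, -0.001]
wrist_force: [0.1, 1.0, 0.3]
gripper_width: 0.0001
gripper_force: 0.0
```

```bash
python3 - <<'E'
from h import *
print(r.get_obs()["tool_pos"],r.get_obs()["wrist_force"])
w=snapshot("wrist"); cv2.imwrite("pics/c1.png",cv2.resize(w["color"],(480,360)))
E
```

```text
[0.57696094 0.30711949 0.03180905] [0.10055498 0.97488371 0.34746138]
```

View pics/c1.png

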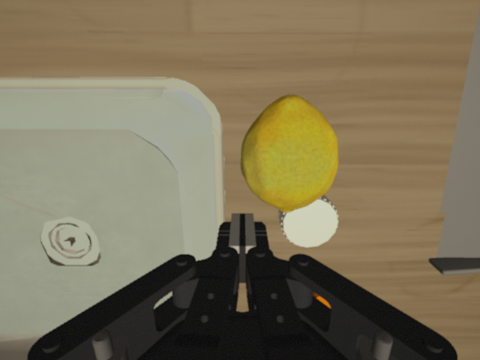

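Emit:
step_arm --deltas '[[[1,-0.002,0,0.012,0,0,0],[1,0,0,0.006,0,0,0],[1,0,0.008,0,0,0,0],[1,0,0.008,0,0,0,0],[1,0,0.01,0,0,0,0],[1,0,0.01,0,0,0,0],[1,0,0.01,0,0,0,0],[1,0,0.01,0,0,0,0]]]'

```text
time: 16.4
tool_pos: [0.5801, 0.3635, 0.0144]
tcp_rot: [-0.0, 1.0, 0.0, 0.0]
wrist_force: [0.8, -0.0, 0.3]
gripper_width: -0.0001
gripper_force: 0.3
```

```bash
python3 - <<'E'
from h import *
print(r.get_obs()["tool_pos"],r.get_obs()["wrist_force"])
caps(snapshot("scene")); s=snapshot("wrist"); caps(s)
cv2.imwrite("pics/c2.png",cv2.resize(s["color"],(480,360)))
E
```

```text
[0.58013369 0.36354597 0.01443343] [ 0.8407099  -0.03822518  0.30311182]
cap [0.577  0.3925 0.0161] mean [0.5741 0.3943 0.0159] size [0.041 0.039 0.01 ] [263 257  14   9  93]
cap [0.4603 0.5055 0.0181] mean [0.4574 0.5068 0.0198] size [0.04  0.037 0.013] [243 285  15  10 124]
cap [0.4576 0.5504 0.0193] mean [0.4558 0.5515 0.0203] size [0.036 0.031 0.008] [225 290  15  10 108]
cap [0.5783 0.3985 0.0154] mean [0.577  0.3978 0.0172] size [0.037 0.037 0.008] [ 355  273   82   75 4436]
```

View pics/c2.png

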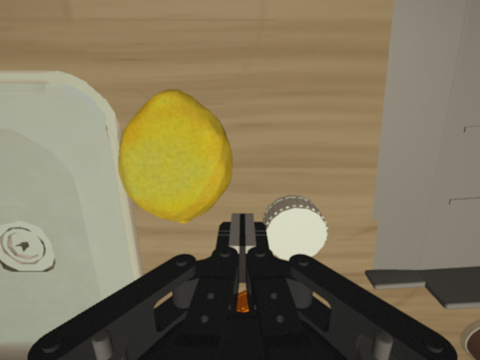

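Cap C sits at (0.578, 0.398), directly ahead of the fingers, and the lemon hasn't moved. I push on.

Emit:
step_arm --deltas '[[[1,0,0.01,0,0,0,0],[1,0,0.01,0,0,0,0],[1,0,0.01,0,0,0,0],[1,0,0.01,0,0,0,0],[1,0,0,0,0,0,0]]]'

```text
time: 17.0
tool_pos: [0.5797, 0.404, 0.014]
tcp_rot: [-0.001, 1.0, 0.0, -0.0]
wrist_force: [-0.3, -0.4, -0.3]
gripper_width: -0.0001
gripper_force: 0.0
```

```bash
python3 - <<'E'
from h import *
print(r.get_obs()["tool_pos"]); caps(snapshot("wrist"))
E
```

```text
[0.57971814 0.40399966 0.01400468]
cap [0.4702 0.5014 0.0192] mean [0.4692 0.5001 0.0213] size [0.021 0.026 0.009] [ 584    0   56   71 3333]
cap [0.5783 0.4376 0.0207] mean [0.5765 0.4374 0.0173] size [0.037 0.039 0.018] [ 355  273   84   75 4583]
```

Straight. Cap C now goes into the pan.

Emit:
step_arm --deltas '[[[1,0,0.01,0,0,0,0],[1,0,0.01,-0.001,0,0,0],[1,0,0.01,-0.001,0,0,0],[1,0,0.01,0,0,0,0],[1,0,0.01,0,0,0,0],[1,0,0.01,0,0,0,0],[1,0,0.006,0,0,0,0],[1,0,0,0,0,0,0]]]'

```text
time: 17.85
tool_pos: [0.5797, 0.4697, 0.016]
tcp_rot: [-0.001, 1.0, 0.0, -0.0]
wrist_force: [-0.6, 0.5, -0.6]
gripper_width: 0.0002
gripper_force: 0.0
```

```bash
python3 - <<'E'
from h import *
print(r.get_obs()["tool_pos"]); caps(snapshot("wrist"))
E
```

```text
[0.57969799 0.46971047 0.01595349]
cap [0.4696 0.5079 0.0178] mean [0.4683 0.5072 0.0213] size [0.02  0.037 0.013] [ 381    0  111   69 6014]
cap [0.4689 0.5586 0.0174] mean [0.4672 0.5554 0.0212] size [0.019 0.043 0.013] [ 528    0  112   65 5235]
cap [0.5775 0.5036 0.0175] mean [0.5763 0.5032 0.0212] size [0.035 0.038 0.012] [ 355  275   85   73 4512]
```

Emit:
step_arm --deltas '[[[1,0,-0.01,0,0,0,0],[1,0,-0.015,0,0,0,0],[1,0,0,-0.03,0,0,0],[1,0,0,-0.05,0,0,0],[1,0,0,-0.05,0,0,0],[1,0.03,-0.05,-0.03,0,0,0],[1,0.03,-0.05,0,0,0,0],[1,0.03,-0.05,0,0,0,0]]]'

```text
time: 18.7
tool_pos: [0.5052, 0.3176, 0.1697]
tcp_rot: [0.0, 1.0, 0.0, 0.001]
wrist_force: [1.2, -0.2, 0.8]
gripper_width: -0.0002
gripper_force: 0.0
```

Emit:
step_arm --deltas '[[[1,0.02,-0.05,0,0,0,0],[1,0.02,-0.05,0,0,0,0],[1,0,-0.05,0,0,0,0],[1,0,-0.05,0,0,0,0],[1,0,0,0,0,0,0],[1,0,0,0,0,0,0],[1,0,0,0,0,0,0]]]'

```text
time: 19.4
tool_pos: [0.4684, 0.1271, 0.1688]
tcp_rot: [-0.0, 1.0, 0.0, -0.0]
wrist_force: [0.0, 0.7, -0.4]
gripper_width: -0.0002
gripper_force: 0.0
```

```bash
python3 - <<'E'
from h import *
o=r.get_obs();print(o["tool_pos"],o["joint_velocities"].round(3) if hasattr(o["joint_velocities"],"round") else o["joint_velocities"]); s=snapshot("top"); caps(s)
cv2.imwrite("pics/end.png",cv2.resize(s["color"][200:340,130:510],None,fx=2.1,fy=2.1))
E
```

```text
[0.46843881 0.12709232 0.16876181] [ 0.023  0.012 -0.008 -0.001 -0.002 -0.   ]
cap [0.5785 0.5023 0.0222] mean [0.578  0.5028 0.0224] size [0.033 0.034 0.015] [208 234  14  13 142]
cap [0.4597 0.5074 0.0222] mean [0.46   0.5068 0.0225] size [0.034 0.036 0.015] [205 279  15  14 160]
cap [0.4581 0.555  0.0222] mean [0.4583 0.5553 0.0225] size [0.034 0.034 0.014] [187 280  14  14 148]
```

View pics/end.png

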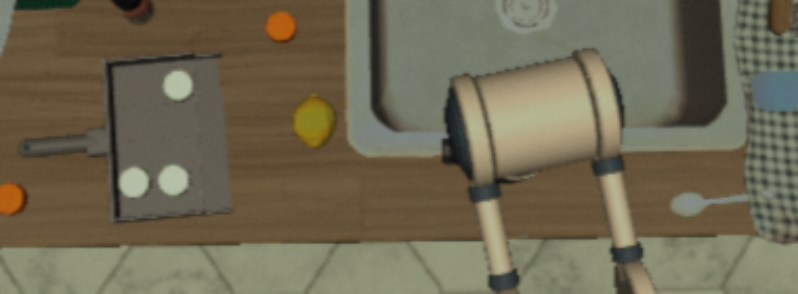

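All three caps lie well inside the pan, at crop pixels (178,85), (133,182) and (173,180). The lemon and spoon are where they started, and the hand is clear.

```bash
python3 -c "
from plant import r
print(r.job_done())"
```

```text
the job is handed in; nothing more can be done
None
```

The job is handed in: all three white caps lie at rest at least 40 mm inside the dustpan's mouth, the lemon and teaspoon look unmoved in the last picture, and the hand is clear, at about 19 s of the 72 s allowed; no verdict came back.

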